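Push the stuck dead battery out of the torch barrel

TASK

The dead battery has jammed in the red torch barrel clamped in the vise. With the wooden dowel from the long flat tray, push the battery straight through from the open tail end until it is completely out of the far end and lies on the small white catch tray, without ramming the dowel against the barrel or banging the vise. Then lay the dowel back flat in the long tray, and leave everything else where it stands.

Things in the scene. Friction and masses are not known exactly. Their poses are not given: they have to be found in the camera images.
- vise: Blue hobby vise (fixed), 86 mm high, foot 54 mm in radius; screw and T-handle reach 118 mm to +x, 27 mm up. Origin on the table under the barrel's middle, z up. The red torch barrel in its jaws lies level along y, axis 60 mm up: a tube open at both ends, 110 mm long (y -55 to +55), 42 mm outside, 36 mm clear bore. Dowel goes in at the tail (-y), battery comes out at the head (+y).
- tail_mouth (a point): Centre of the barrel's open tail mouth, on the barrel's axis, 60 mm above the table. Its y axis points along the barrel towards the head mouth.
- head_mouth (a point): Centre of the barrel's open head mouth (the far end), on the barrel's axis, 110 mm from tail_mouth.
- dead_cell: Dead D battery, black with a copper band, 33 x 61 mm, 140 g, jammed in the barrel. Origin at its middle, length along its y. At the start its middle is 0 to 16 mm from the barrel's middle towards the head, so its tail face is 24 to 41 mm inside the tail mouth. Takes roughly 5 to 13 N to push until nearly all out; then it is loose on the catch tray and may roll to its walls.
- catch_tray: Small white tray on four feet (fixed), 150 mm (x) by 140 mm (y), its edge 3 to 10 mm beyond the head mouth. Floor 37 mm above the table, 5 mm below the bottom of the bore; walls 26 mm above the floor on three sides, open towards the barrel (-y). Origin on the table under its middle; y runs roughly along the barrel, away from the vise.
- tool_tray: Long flat white melamine tray (fixed), 150 mm (its x) by 300 mm (its y) outside, floor 4 mm thick, rim 4 mm thick and 12 mm high. Origin: underside, middle. The dowel starts in it and belongs in it.
- dowel: Loose wooden pusher, 70 g: a dark square grip 26 x 26 x 100 mm, then a pale round rod 16 mm thick, 150 mm long. x runs along it to the tip. Origin on its centre line in the grip, near the centre of mass, a good place to hold: grip from x -75 to +25 mm, rod +25 to +175. Starts flat in the long tray, centre line 17 mm above the table, tip roughly to the tray's +y.
- dowel_tip (a point): Centre of the flat tip of the rod, 175 mm from the dowel's origin along its x axis.
- dowel_tail (a point): Centre of the butt end of the square grip, 75 mm behind the dowel's origin.
- fresh_cell: Bystander: new D battery, green with a copper band, 33 mm across, standing 61 mm tall. Origin underneath, middle.
- spice_jar: Bystander: empty glass spice jar with a dark cap, 44 mm across, 94 mm tall. Origin underneath, middle.
- egg_cup: Bystander: turned wooden egg cup, 49 mm across, 62 mm tall. Origin underneath, middle.
- ring_dish: Bystander: blue ceramic ring dish with a white cone in it, 90 mm across, 42 mm tall. Origin underneath, middle.
- torch_head: Bystander: the torch's red head standing on its lens, 58 mm across, 52 mm tall. Origin underneath, middle.
- tail_cap: Bystander: the torch's red tail cap with its spring up, 45 mm across, 36 mm tall. Origin underneath, middle.
Not all that is in view belongs to the job. Several things have the shape of the catch_tray; the one meant has the colours described above.

How it is judged:
On the way, in this order (a step that is already met when the one before it is completed fails the run):
1. the dead battery is being pushed out of the head end: it sticks out at least 20 mm, still in line with the bore, with the dowel's tip inside the barrel behind it (y of dead_cell in the frame of vise between 0.0445 and 0.0855 m and x of dead_cell in the frame of vise between -0.01 and 0.01 m and z of dead_cell in the frame of vise between 0.05 and 0.07 m and y of dowel_tip in the frame of vise between -0.055 and 0.055 m and x of dowel_tip in the frame of vise between -0.018 and 0.018 m and z of dowel_tip in the frame of vise between 0.042 and 0.078 m), for 0.05 s.
2. the dead battery is completely out of the barrel and on the catch tray (x of dead_cell in the frame of catch_tray between -0.07 and 0.07 m and y of dead_cell in the frame of catch_tray between -0.075 and 0.066 m and z of dead_cell in the frame of catch_tray between 0.045 and 0.072 m and y of dead_cell in the frame of vise above 0.0855 m), for 0.2 s.
At the end, for the whole second after the job is handed in: The dead battery rests on the catch tray's floor, wholly out of the barrel (its middle over 85.5 mm from the barrel's middle), and the dowel rests flat inside the rim of the long tray, both ends less than 24 mm above the table; both are at rest and released (all of step 2 and linear speed of each of dead_cell, dowel below 0.03 m/s and x of dowel_tip in the frame of tool_tray between -0.073 and 0.073 m and y of dowel_tip in the frame of tool_tray between -0.149 and 0.149 m and z of each of dowel_tip, dowel_tail in the frame of tool_tray below 0.024 m and x of dowel_tail in the frame of tool_tray between -0.073 and 0.073 m and y of dowel_tail in the frame of tool_tray between -0.149 and 0.149 m); the robot touches nothing.
It fails at once if the dead battery falls off the catch tray or out of place (its middle lower than 40 mm) (height (world z) of dead_cell below 0.04 m).
It fails at once if the dowel is rammed against the barrel or vise with more than 25 N (contact force between dowel and vise above 25 N).
It fails at once if the gripper or arm bangs the vise or barrel with more than 15 N (contact force between any of the fingers, the arm and vise above 15 N).
It fails at once if a bystander is moved more than 20 mm (distance of any of fresh_cell, spice_jar, egg_cup, ring_dish, torch_head, tail_cap from where it was at the start of the episode above 0.02 m).
It also fails if it takes over 58 s, if anything falls off the work surface, if the arm or the gripper's body presses on something with over 40 N, if the wrist force passes 120 N, or if a joint passes its speed limit or range.

ROBOT

A 6-joint arm with a two-finger parallel gripper is mounted at the origin on the work surface. World frame = base frame: x ahead of the robot, y to its left, z up, the work surface at z = 0. Lengths are in m, angles in rad, forces in N, time in s.
With the tool pointing down it reaches from about 0.35 to 0.85 m from the base axis. Payload 8.1 kg.
Tool frame: the origin (TCP) lies midway between the tips of the shut fingers; the grasp point (between the pads) lies 19 mm behind it; z points along the fingers, y is the line along which they close (so a half turn about z gives the same grasp; the last joint's range is limited). The gripper opens to 93 mm and grips with 3 to 60 N. Pads are 15 mm wide; open, the fingers measure 128 mm over their backs; the gripper's body (75 mm by 188 mm) begins 65 mm behind the grasp point.
Start: joints at [1.026, 0.13, 1.488, -0, 1.523, -0.085], TCP at [0.266, 0.538, 0.219] pointing down, gripper open.
Joint ranges: [-2.96, 2.96], [-0.89, 2.26], [0.02, 2.5], [-1.34, 4.48], [0, 2.73], [-2.66, 2.66]. Speed limits (rad/s): [2.39, 2.39, 2.79, 3.14, 3.14, 3.14].

INTERFACE

Orientations are given as a rotation vector (axis times angle).
In Python, from plant import read_state, read_camera, camera_model, close_job gives the robot as it stands. The module is installed in compiled form; this text tells all that it offers.
- The arm moves only by the tool carry_out, never from a script. Its argument "moves" is a list of rows, each an object of numbers: "jaw": the finger opening in m, from 0 to 0.093; "dx", "dy", "dz": the shift along the tool's x, y, z in m; "yaw": the turn about the tool's z in rad. In form: [{"jaw": .., "dx": .., "dy": .., "dz": .., "yaw": ..}, ...]. A call has 1 to 8 rows; each row shifts and turns the commanded pose from where the row before left it, along the tool's axes as they then stand; what a row does not reach is not made up. A row lasts 1/8 s, in which the tool goes at most 62.5 mm and 10.7 degrees, less where a joint would pass 70% of its speed; a pose out of reach is approached as far as the arm can. A call is refused whole if a number of a shift passes 0.0625 or a number of a turn 0.188, either way. A call with a gripper value outside its range is refused whole. The fingers move at their own pace and stop on an object; "grip_force" is the grip in N (left out, the last holds). Time passes only in rows, so rows that do not move let the fingers close. It gives the time, the measured TCP pose, the force, the opening and the grip force at its end, in the units of the state.
- read_state(): the state, without advancing time (a new reading comes with each control period).
- read_camera(name): name is "side" or "top" or "wrist"; returns the picture (480x640x3 uint8, red, green, blue); there is no depth.
- camera_model(name): a dict with "camera_matrix" (3x3 intrinsics, pixels), "view" (4x4, takes a point from world to camera coordinates). Camera axes: x right, y up, looking along -z (the intrinsics and any distortion apply to the point x, -y, -z); pixel columns grow to the right and rows downward; lengths in m; the calibration is good to about 2 mm. A picture is of the moment at which its call begins: read the wrist's pose just before it. camera_model takes no time and is no camera call; for the wrist camera it gives the pose at the moment of the call.
- close_job(): hands the job in; it is judged then, once.
The state is a dict: "t": time; "q": joint angles; "dq": joint speeds; "joint_torque": joint torques, N m; "tool_pos": TCP position; "orientation": TCP orientation; "force": force on the tool from outside, world axes, zero at the start; "wrist_torque": the same for the moment, N m; "opening": finger opening in m; "gripper_force": force on a finger pad.
Only numpy, scipy, OpenCV 4.12 (cv2) and the standard library are available. Lean on these libraries where they do the work, as an engineer would, in place of code of your own. Each camera call takes 0.05 s, during which the arm holds its last target. There are 200 camera calls.

## Working session

There is one attempt and no reset: what is moved stays moved. The work goes in short steps, Python scripts to look and compute and a tool call to move; the robot and the scene stay as the last step left them, time stands still between calls to the robot, and variables do not carry over. Pictures are saved under pics/ and viewed, at most 13 in all, crops included, and the job is handed in when it is done.

Besides the shell and the picture viewer there is one more tool, called in YAML: its name, and indented under it one key for each argument. carry_out: Moves the arm, as the interface text tells. Its arguments: {"type":"object","properties":{"moves":{"type":"array","items":{"type":"object","properties":{"jaw":{"type":"number"},"dx":{"type":"number"},"dy":{"type":"number"},"dz":{"type":"number"},"yaw":{"type":"number"}}}},"grip_force":{"type":"number"}},"required":["moves"]}

```bash
mkdir -p pics; cat > h.py <<'E'
import numpy as np, cv2
from plant import read_state, read_camera, camera_model, close_job
def model(n):
    m=camera_model(n); return np.array(m["camera_matrix"]),np.array(m["view"]),m
def ray(M,u,v):
    K,V=M[0],M[1]
    d=np.linalg.inv(K)@[u,v,1]; d=np.array([d[0],-d[1],-d[2]])
    R=V[:3,:3]; return -R.T@V[:3,3], R.T@d
def onz(M,u,v,z):
    c,d=ray(M,u,v); return c+d*(z-c[2])/d[2]
def proj(M,p):
    K,V=M[0],M[1]; q=V[:3,:3]@p+V[:3,3]; q=K@[q[0],-q[1],-q[2]]; return q[:2]/q[2]
def snap(n,f):
    im=read_camera(n); cv2.imwrite(f"pics/{f}.png",im[:,:,::-1]); np.save(f"pics/{f}.npy",im); return im
E
python3 - <<'E'
from h import *
for n in("top","side"):
    snap(n,n+"0"); K,V,m=model(n); print(n,m.keys(),K.round(1).tolist(),V.round(3).tolist())
s=read_state(); print({k:np.round(v,3) for k,v in s.items()})
E
```

```text
top dict_keys(['camera_matrix', 'view']) [[588.7, 0.0, 324.0], [0.0, 588.7, 236.5], [0.0, 0.0, 1.0]] [[0.03, -1.0, 0.006, -0.083], [0.995, 0.031, 0.091, -0.609], [-0.092, 0.003, 0.996, -1.193], [0.0, 0.0, 0.0, 1.0]]
side dict_keys(['camera_matrix', 'view']) [[442.5, 0.0, 322.4], [0.0, 442.5, 241.9], [0.0, 0.0, 1.0]] [[0.991, -0.128, -0.026, -0.598], [0.087, 0.492, 0.866, -0.071], [-0.098, -0.861, 0.499, -0.952], [0.0, 0.0, 0.0, 1.0]]
{'t': np.float64(0.1), 'q': array([ 1.026,  0.131,  1.489, -0.   ,  1.523, -0.085]), 'dq': array([-0.001, -0.002, -0.001, -0.001,  0.001, -0.001]), 'joint_torque': array([ 1.0000e-03, -5.6135e+01, -4.9309e+01,  7.7000e-02,  2.9000e-02,
       -0.0000e+00]), 'tool_pos': array([0.266, 0.537, 0.218]), 'orientation': array([-7.160e-01, -3.058e+00,  2.000e-03]), 'force': array([-0.022,  0.807, -0.671]), 'wrist_torque': array([-0.017, -0.049,  0.035]), 'gripper_force': np.float64(0.0), 'opening': np.float64(0.093)}
```

View pics/top0.png

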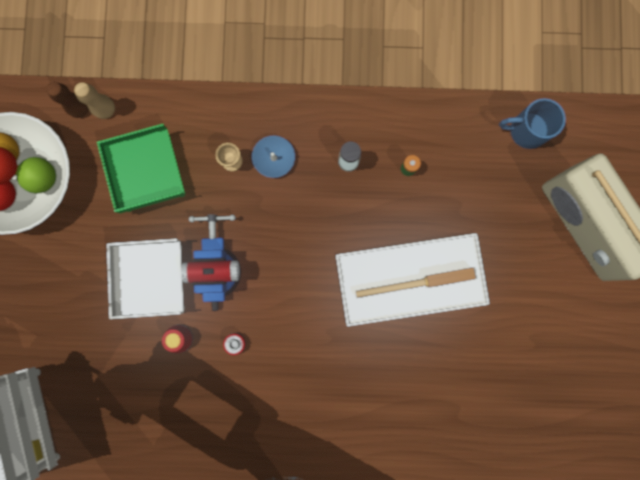

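View pics/side0.png

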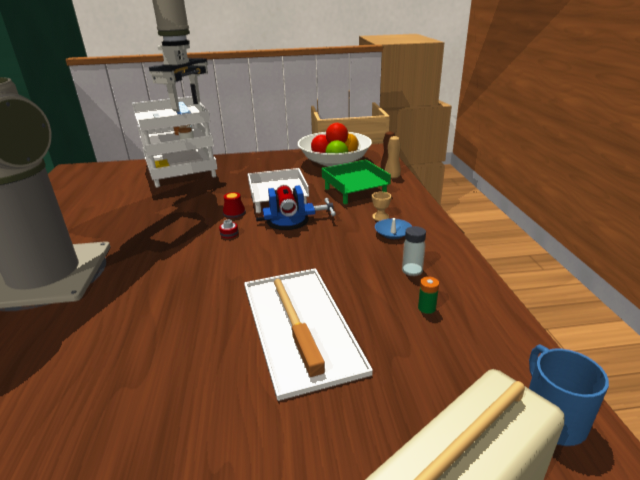

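The top view shows two trays of catch-tray shape: white at (145,278), next to the barrel head at (185,272), and green at (142,168). The white one fits the colour and the position. The tool tray is at (412,280) with the dowel from tip (358,294) to butt (476,273). The barrel's tail is at (238,270).

```bash
python3 - <<'E'
from h import *
im=np.load("pics/top0.npy"); M=model("top")
hsv=cv2.cvtColor(im,cv2.COLOR_RGB2HSV); H,S,Vv=[hsv[:,:,i].astype(int) for i in range(3)]
def box(b): m=np.zeros(H.shape,bool); m[b[1]:b[3],b[0]:b[2]]=1; return m
def rect(mask,z,name):
    mask=mask.astype(np.uint8); n,l,st,c=cv2.connectedComponentsWithStats(mask); i=1+st[1:,4].argmax()
    cs,_=cv2.findContours((l==i).astype(np.uint8),cv2.RETR_EXTERNAL,cv2.CHAIN_APPROX_NONE)
    p=cs[0][:,0].astype(np.float32); w=np.array([onz(M,u,v,z)[:2] for u,v in p],np.float32)
    r=cv2.minAreaRect(w*1000); print(name,"area",st[i,4],"rect mm",np.round(r[0],1),np.round(r[1],1),round(r[2],2),"corners",cv2.boxPoints(r).round(0).tolist()); return w
red=((H<8)|(H>170))&(S>150)&(Vv>50)&box((178,240,245,300))
w=rect(red,.068,"barrel red")
white=(S<50)&(Vv>150)
rect(white&box((95,225,187,325)),.063,"catch")
tr=box((325,225,500,335)); w=rect(white&tr,.010,"tool tray")
m=(S>70)&(Vv>70)&tr&(cv2.drawContours(np.zeros(H.shape,np.uint8),[cv2.boxPoints(cv2.minAreaRect(np.argwhere(white&tr)[:,::-1].astype(np.float32))).astype(int)],0,1,-1)>0)
m=cv2.erode(cv2.morphologyEx(m.astype(np.uint8),cv2.MORPH_OPEN,np.ones((3,3))),np.ones((1,1)))
rect(m,.022,"dowel")
g=m.astype(bool)&(S>0)
print("dowel cols sat:",[(c,int(m[:,c].sum()),int(np.argwhere(m[:,c]).mean()),int(S[:,c][m[:,c]>0].mean())) for c in range(350,485,8) if m[:,c].sum()])
crop=np.hstack([im[225:330,95:250],im[225:330,335:490]]); cv2.imwrite("pics/crop0.png",cv2.resize(crop,None,fx=2.5,fy=2.5,interpolation=2)[:,:,::-1])
E
```

```text
barrel red area 339 rect mm [529.7 157.4] [36.1 67.1] 5.94 corners [[508.0, 189.0], [515.0, 122.0], [551.0, 126.0], [544.0, 193.0]]
catch area 5307 rect mm [514.1 287. ] [153.  157.6] 5.52 corners [[430.0, 358.0], [446.0, 201.0], [598.0, 216.0], [583.0, 373.0]]
tool tray area 9600 rect mm [ 529.2 -251. ] [153.2 302.3] 10.38 corners [[427.0, -116.0], [481.0, -414.0], [632.0, -386.0], [577.0, -89.0]]
dowel area 819 rect mm [ 520.3 -257.7] [ 22.1 245.4] 12.28 corners [[483.0, -140.0], [536.0, -380.0], [557.0, -375.0], [505.0, -135.0]]
dowel cols sat: [(358, 4, 293, 76), (366, 5, 292, 75), (374, 4, 290, 75), (382, 4, 289, 74), (390, 4, 287, 74), (398, 4, 286, 74), (406, 5, 285, 73), (414, 4, 283, 75), (422, 5, 282, 74), (430, 10, 280, 100), (438, 11, 279, 100), (446, 11, 278, 102), (454, 11, 276, 104), (462, 11, 275, 107), (470, 11, 273, 109)]
```

View pics/crop0.png

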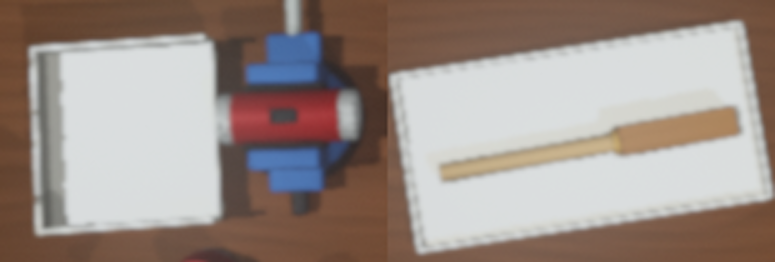

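The crop confirms the white tray at (145,278) next to the barrel head, and the tilted dowel in the tool tray. I'll turn the tool to the dowel's heading and look with the wrist camera on the way.

carry_out:
  moves:
    - {"yaw": 0.18, "jaw": 0.06}
    - {"yaw": 0.18}
    - {"yaw": 0.18}
    - {"yaw": 0.18}
    - {"yaw": 0.17}
    - {"dx": -0.053, "dy": 0.0125}
    - {"dx": -0.053, "dy": 0.0125}
    - {"dx": -0.053, "dy": 0.0125}

```text
invalid input at $.moves[0]: expected keys jaw, dx, dy, dz, yaw
```

carry_out:
  moves:
    - {"dx": -0.053, "dy": 0.0125}
    - {"dx": -0.053, "dy": 0.0125}
    - {"dx": -0.053, "dy": 0.0125}
    - {"dx": -0.053, "dy": 0.0125}
    - {"dx": -0.053, "dy": 0.0125}
    - {"dx": -0.053, "dy": 0.0125}
    - {"dx": -0.053, "dy": 0.0125}
    - {}

```text
invalid input at $.moves[0]: expected keys jaw, dx, dy, dz, yaw
```

```bash
python3 - <<'E'
from h import *
K,V,m=model("wrist"); s=read_state(); snap("wrist","w1"); np.savez("pics/w1.npz",K=K,V=V)
print(s['t'],s['tool_pos'].round(4) if hasattr(s['tool_pos'],'round') else s['tool_pos'],s['orientation'],K.round(1).tolist()); print((-V[:3,:3].T@V[:3,3]).round(3),V[:3,:3].round(3).tolist())
T=model("top")
for n,u,v,z in [("tailtop",239,271,.06),("headtop",182,272,.06)]: print(n,onz(T,u,v,z))
for y in (.1,.21): print(proj((K,V),np.array([.53,y,.06])))
E
```

```text
0.1 [0.266  0.5373 0.2177] [-7.15726808e-01 -3.05846879e+00  2.46164096e-03] [[357.6, 0.0, 324.9], [0.0, 357.6, 239.8], [0.0, 0.0, 1.0]]
[0.202 0.57  0.385] [[0.443, 0.896, -0.002], [-0.866, 0.427, -0.261], [-0.233, 0.118, 0.965]]
tailtop [0.5336177  0.10427633 0.06      ]
headtop [0.52813917 0.21837545 0.06      ]
[103.80192633 560.57432755]
[178.70542243 531.34097085]
```

View pics/w1.png

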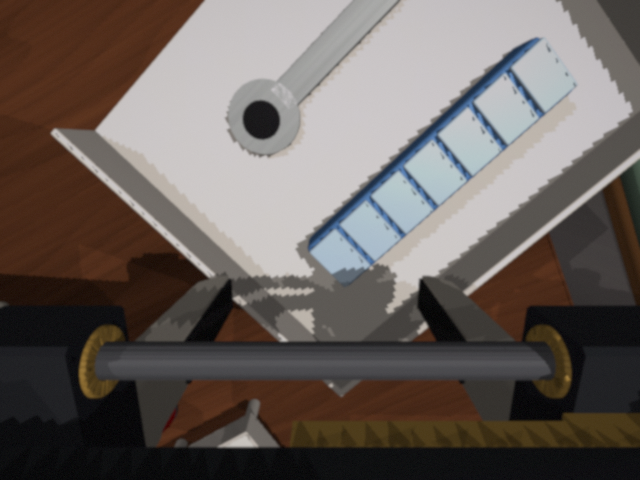

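The wrist picture shows only the trolley under the start pose; the moves were refused because every row needs all the keys. Repeating with full rows.

carry_out:
  moves:
    - {"yaw": 0.18, "jaw": 0.06, "dx": 0, "dy": 0, "dz": 0}
    - {"yaw": 0.18, "jaw": 0.06, "dx": 0, "dy": 0, "dz": 0}
    - {"yaw": 0.18, "jaw": 0.06, "dx": 0, "dy": 0, "dz": 0}
    - {"yaw": 0.18, "jaw": 0.06, "dx": 0, "dy": 0, "dz": 0}
    - {"yaw": 0.17, "jaw": 0.06, "dx": 0, "dy": 0, "dz": 0}
    - {"yaw": 0, "jaw": 0.06, "dx": -0.053, "dy": 0.0125, "dz": -0.01}
    - {"yaw": 0, "jaw": 0.06, "dx": -0.053, "dy": 0.0125, "dz": -0.01}
    - {"yaw": 0, "jaw": 0.06, "dx": -0.053, "dy": 0.0125, "dz": 0}

```text
t: 1.15
tool_pos: [0.3384, 0.3896, 0.2393]
orientation: [1.962, 2.453, 0.002]
force: [0.1, 0.1, -0.2]
opening: 0.0602
gripper_force: 0.0
```

carry_out:
  moves:
    - {"yaw": 0, "jaw": 0.06, "dx": -0.053, "dy": 0.0125, "dz": 0}
    - {"yaw": 0, "jaw": 0.06, "dx": -0.053, "dy": 0.0125, "dz": 0}
    - {"yaw": 0, "jaw": 0.06, "dx": -0.053, "dy": 0.0125, "dz": 0}
    - {"yaw": 0, "jaw": 0.06, "dx": -0.053, "dy": 0.0125, "dz": 0}
    - {"yaw": 0, "jaw": 0.06, "dx": -0.053, "dy": 0.0125, "dz": 0}
    - {"yaw": 0, "jaw": 0.06, "dx": -0.053, "dy": 0.0125, "dz": 0}
    - {"yaw": 0, "jaw": 0.06, "dx": -0.053, "dy": 0.0125, "dz": 0}
    - {"yaw": 0, "jaw": 0.06, "dx": 0, "dy": 0, "dz": 0}

```text
t: 2.15
tool_pos: [0.5051, 0.0447, 0.2381]
orientation: [-1.969, -2.448, 0.002]
force: [0.1, 0.2, -0.9]
opening: 0.06
gripper_force: 0.0
```

```bash
python3 - <<'E'
from h import *
K,V,m=model("wrist"); s=read_state(); snap("wrist","w2"); np.savez("pics/w2.npz",K=K,V=V)
print(s['t'],s['tool_pos'].round(4),s['orientation'])
for y in (.1,.21): print(proj((K,V),np.array([.53,y,.06])))
E
```

```text
2.15 [0.5051 0.0447 0.2381] [-1.96880931e+00 -2.44802005e+00  1.79546619e-03]
[362.16892259 168.80667552]
[392.74708411  43.25788525]
```

View pics/w2.png

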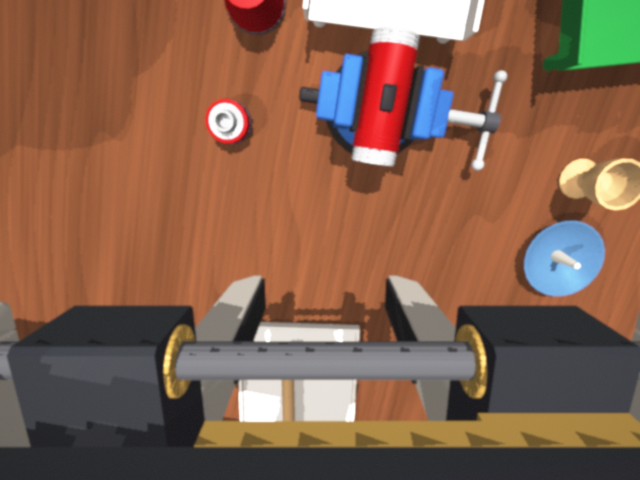

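The wrist view shows the barrel from head ring (395,38) to tail ring (375,155), with the tail cap at (228,122). The white catch tray lies at the top edge of the picture. Next I'll fit the axis.

```bash
python3 - <<'E'
from h import *
d=np.load("pics/w2.npz"); M=(d["K"],d["V"]); im=np.load("pics/w2.npy")
hsv=cv2.cvtColor(im,cv2.COLOR_RGB2HSV).astype(int); H,S,V=hsv[...,0],hsv[...,1],hsv[...,2]
red=((H<6)|(H>172))&(S>200)&(V>100)
wh=(S<60)&(V>100)
P=[]
for r in list(range(34,170,4)):
    m=(red|wh)[r].copy(); m[:340]=0; m[430:]=0; c=np.flatnonzero(m)
    if len(c)<20: print(r,len(c)); continue
    l,rr=c[0]-.5,c[-1]+.5
    c0,a=ray(M,l,r); _,b=ray(M,rr,r); a/=np.linalg.norm(a);b/=np.linalg.norm(b); e=a+b; p=c0+e*(.06-c0[2])/e[2]; P.append((r,*p[:2])); print(r,l,rr,(p*1000).round(1)[:2])
P=np.array(P); q=P[(P[:,0]>44)&(P[:,0]<152)]
k=np.polyfit(q[:,2],q[:,1],1); print("slope deg",np.degrees(np.arctan(k[0])),"x at y=.1",np.polyval(k,.1), "resid",np.std(np.polyval(k,q[:,2])-q[:,1]))
for z,rs in((.081,(154,)),(.039,(164,))):
  for r in rs: print("tail",z,onz(M,375,r,z))
for z,r in((.081,29),): print("head",z,onz(M,396,r,z))
# top-view fit
T=model("top"); im=np.load("pics/top0.npy"); hsv=cv2.cvtColor(im,cv2.COLOR_RGB2HSV).astype(int); H,S,V=hsv[...,0],hsv[...,1],hsv[...,2]
red=((H<8)|(H>170))&(S>150)&(V>50); P=[]
for c in range(190,230,2):
    r=np.flatnonzero(red[255:290,c])+255; P.append(onz(T,c,(r[0]+r[-1])/2,.065)[:2])
P=np.array(P);k2=np.polyfit(P[:,1],P[:,0],1);print("top fit",np.degrees(np.arctan(k2[0])),np.polyval(k2,.1))
# dowel
ok=(S>70)&(V>70); D=[]
for c in range(360,474,2):
    r=np.flatnonzero(ok[255:310,c])+255; D.append(onz(T,c,r.mean(),.02)[:2])
D=np.array(D);k3=np.polyfit(D[:,1],D[:,0],1);print("dowel slope",np.degrees(np.arctan(k3[0])))
for c,r in((357,293.5),(476,272.5),(427,281)): print("dowel",c,onz(T,c,r,.02))
E
```

```text
34 371.5 429.5 [534.3 218.3]
38 370.5 419.5 [530.6 214.3]
42 370.5 418.5 [531.  211.2]
46 369.5 417.5 [531. 208.]
50 369.5 414.5 [530.6 204.7]
54 343.5 415.5 [520.5 199.2]
58 369.5 414.5 [532.3 198.5]
62 341.5 413.5 [520.5 192.7]
66 368.5 412.5 [532.7 192. ]
70 367.5 412.5 [533.1 188.8]
74 366.5 411.5 [533.1 185.5]
78 365.5 411.5 [533.5 182.2]
82 365.5 410.5 [533.9 178.9]
86 364.5 409.5 [533.9 175.5]
90 363.5 408.5 [533.9 172.1]
94 363.5 407.5 [534.3 168.8]
98 362.5 407.5 [534.7 165.4]
102 361.5 406.5 [534.7 161.9]
106 361.5 405.5 [535.2 158.6]
110 360.5 405.5 [535.6 155.1]
114 360.5 404.5 [536.1 151.7]
118 359.5 403.5 [536.1 148.2]
122 358.5 402.5 [536.  144.6]
126 358.5 401.5 [536.5 141.1]
130 357.5 401.5 [536.9 137.6]
134 355.5 400.5 [536.5 133.9]
138 354.5 399.5 [536.5 130.2]
142 354.5 398.5 [536.9 126.7]
146 368.5 398.5 [544.3 124.6]
150 352.5 397.5 [537.4 119.4]
154 351.5 396.5 [537.4 115.6]
158 351.5 395.5 [537.8 112. ]
162 360.5 394.5 [542.5 109.2]
166 7
slope deg -7.242150809396492 x at y=.1 0.5421661157780527 resid 0.003121598523802509
tail 0.081 [0.53555451 0.11587557 0.081     ]
tail 0.039 [0.54381379 0.1063973  0.039     ]
head 0.081 [0.52743664 0.21490191 0.081     ]Traceback (most recent call last):
  File "<stdin>", line 21, in <module>
IndexError: index 0 is out of bounds for axis 0 with size 0
```

```bash
python3 - <<'E'
from h import *
T=model("top"); im=np.load("pics/top0.npy"); hsv=cv2.cvtColor(im,cv2.COLOR_RGB2HSV).astype(int); H,S,V=hsv[...,0],hsv[...,1],hsv[...,2]
red=((H<8)|(H>165))&(S>110)&(V>50)
P=[]
for c in range(190,230,3):
    r=np.flatnonzero(red[255:290,c])+255
    if len(r)<10: continue
    p=onz(T,c,(r[0]+r[-1])/2,.062); P.append(p[:2]); print(c,r[0],r[-1],(p*1000).round(1)[:2])
P=np.array(P);k2=np.polyfit(P[:,1],P[:,0],1);print("top fit",np.degrees(np.arctan(k2[0])),np.polyval(k2,.11))
ok=(S>70)&(V>70); D=[]
for c in range(360,474,2):
    r=np.flatnonzero(ok[265:300,c])+265; D.append(onz(T,c,r.mean(),.02)[:2])
D=np.array(D);k3=np.polyfit(D[:,1],D[:,0],1);print("dowel slope",np.degrees(np.arctan(k3[0])),"x at y=-.3",np.polyval(k3,-.3),np.std(np.polyval(k3,D[:,1])-D[:,0]))
print(ok[265:300,350:362].any(0).astype(int),ok[265:300,470:482].any(0).astype(int),[int(ok[265:300,c].sum()) for c in range(420,434)])
for c,r in((357,293.5),(476,272.5),(427,281)): print("dowel",c,onz(T,c,r,.02))
# wrist head/tail check points in top view
for n,p in(("wtail",[.5378,.110,.06]),("whead",[.5305,.2195,.06])): print(n,proj(T,np.array(p)))
E
```

```text
190 263 281 [528.6 201.9]
193 263 281 [528.8 195.9]
196 263 281 [528.9 189.9]
199 263 281 [529.1 183.9]
202 263 281 [529.3 177.9]
205 262 281 [530.5 172. ]
208 262 280 [531.7 166. ]
211 262 280 [531.9 160. ]
214 262 280 [532. 154.]
217 261 280 [533.2 148.1]
220 261 280 [533.4 142.1]
223 261 281 [532.6 136. ]
226 261 281 [532.8 130. ]
229 261 280 [534.  124.1]
top fit -4.218962860950584 0.5351009982570223
dowel slope -11.908183115289933 x at y=-.3 0.5297457040346686 0.00046233589703800206
[0 0 0 0 0 0 0 1 1 1 1 1] [1 1 1 1 1 0 0 0 0 0 0 0] [4, 5, 5, 5, 6, 7, 9, 9, 10, 10, 10, 10, 11, 11]
dowel 357 [ 0.4957128  -0.13615355  0.02      ]
dowel 476 [ 0.54664426 -0.38248443  0.02      ]
dowel 427 [ 0.52592237 -0.28078597  0.02      ]
wtail [236.24002402 268.82874405]
whead [181.50087852 270.80514458]
```

Barrel: heading 94.1°, tail at about (0.536, 0.109). The dowel origin is about (0.531, -0.305), heading 101.9°. Lengths come out at 251 mm for the dowel and about 110 mm for the barrel, so they agree with the description. Going to the dowel.

carry_out:
  moves:
    - {"yaw": 0, "jaw": 0.06, "dx": -0.0496, "dy": -0.0071, "dz": 0.02}
    - {"yaw": 0, "jaw": 0.06, "dx": -0.0496, "dy": -0.0071, "dz": 0.02}
    - {"yaw": 0, "jaw": 0.06, "dx": -0.0496, "dy": -0.0071, "dz": 0.02}
    - {"yaw": 0, "jaw": 0.06, "dx": -0.0496, "dy": -0.0071, "dz": 0.02}
    - {"yaw": 0, "jaw": 0.06, "dx": -0.0496, "dy": -0.0071, "dz": 0.02}
    - {"yaw": 0, "jaw": 0.06, "dx": -0.0496, "dy": -0.0071, "dz": 0.02}
    - {"yaw": 0, "jaw": 0.06, "dx": -0.0496, "dy": -0.0071, "dz": 0.02}
    - {"yaw": 0.009, "jaw": 0.06, "dx": 0, "dy": 0, "dz": 0}

```text
t: 3.2
tool_pos: [0.5307, -0.3023, 0.0958]
orientation: [-1.974, -2.439, 0.001]
force: [-0.2, 0.6, -0.4]
opening: 0.0599
gripper_force: 0.0
```

```bash
python3 - <<'E'
from h import *
K,V,m=model("wrist"); s=read_state(); snap("wrist","w3"); np.savez("pics/w3.npz",K=K,V=V)
print(s['t'],s['tool_pos'].round(4),s['orientation'])
M=(K,V)
for p in ([.4957,-.1361,.017],[.5262,-.28,.017],[.5308,-.305,.017]): print(proj(M,np.array(p)))
im=np.load("pics/w3.npy"); hsv=cv2.cvtColor(im,cv2.COLOR_RGB2HSV).astype(int); S,Vv=hsv[...,1],hsv[...,2]
ok=(S>60)&(Vv>60)
for r in range(20,290,15):
    c=np.flatnonzero(ok[r,250:400])+250
    if len(c): print(r,c[0],c[-1],len(c),(onz(M,(c[0]+c[-1])/2,r,.017)*1000).round(1)[:2])
E
```

```text
3.2 [ 0.5307 -0.3023  0.0958] [-1.97411400e+00 -2.43866822e+00  9.58682213e-04]
[324.36827628 -26.46086391]
[324.10815435 216.79198372]
[323.12052311 251.5012267 ]
20 316 339 24 [ 502.7 -159.7]
35 316 339 24 [ 504.4 -167.7]
50 316 339 24 [ 506.2 -176. ]
65 316 339 24 [ 508.  -184.3]
80 316 339 24 [ 509.8 -192.9]
95 316 338 23 [ 511.4 -201.7]
110 316 338 23 [ 513.3 -210.6]
125 316 338 23 [ 515.3 -219.6]
140 316 338 23 [ 517.3 -228.9]
155 316 338 23 [ 519.3 -238.4]
170 316 338 23 [ 521.4 -248. ]
185 316 337 22 [ 523.2 -258. ]
200 316 337 22 [ 525.4 -268.1]
215 312 342 31 [ 527.9 -278.3]
230 309 345 37 [ 530.2 -288.9]
245 309 345 37 [ 532.5 -299.7]
260 309 344 36 [ 534.5 -310.8]
275 309 344 36 [ 537.  -322.1]
```

View pics/w3.png

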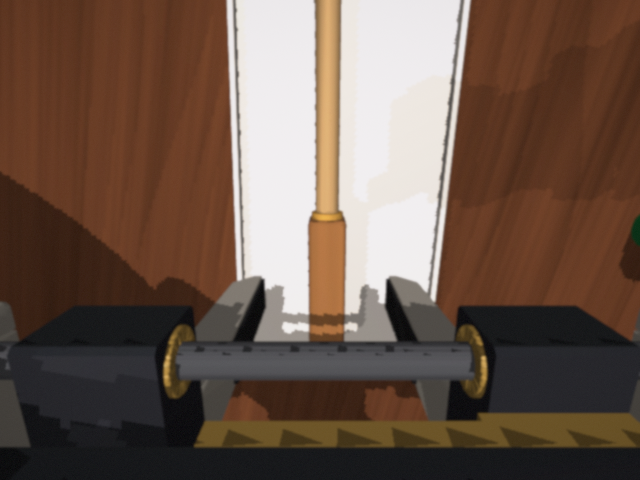

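The wrist view shows the dowel centred between the fingers: rod at column 327, shoulder at row 216. Descending and gripping.

carry_out:
  moves:
    - {"yaw": 0, "jaw": 0.06, "dx": 0, "dy": 0.002, "dz": 0.028}
    - {"yaw": 0, "jaw": 0.06, "dx": 0, "dy": 0, "dz": 0.028}
    - {"yaw": 0, "jaw": 0.06, "dx": 0, "dy": 0, "dz": 0.02}
    - {"yaw": 0, "jaw": 0.06, "dx": 0, "dy": 0, "dz": 0.01}
    - {"yaw": 0, "jaw": 0.06, "dx": 0, "dy": 0, "dz": 0}
    - {"yaw": 0, "jaw": 0.01, "dx": 0, "dy": 0, "dz": 0}
    - {"yaw": 0, "jaw": 0.01, "dx": 0, "dy": 0, "dz": 0}
    - {"yaw": 0, "jaw": 0.01, "dx": 0, "dy": 0, "dz": 0}
  grip_force: 45

```text
t: 4.25
tool_pos: [0.5343, -0.3016, 0.0133]
orientation: [1.973, 2.443, 0.0]
force: [-0.1, -0.0, -1.3]
opening: 0.0346
gripper_force: 0.0
```

carry_out:
  moves:
    - {"yaw": 0, "jaw": 0.01, "dx": 0, "dy": 0, "dz": 0}
    - {"yaw": 0, "jaw": 0.01, "dx": 0, "dy": 0, "dz": 0}
    - {"yaw": 0, "jaw": 0.01, "dx": 0, "dy": 0, "dz": 0}

```text
t: 4.62
tool_pos: [0.5341, -0.3015, 0.013]
orientation: [1.974, 2.444, -0.0]
force: [-1.8, -1.0, 3.1]
opening: 0.0256
gripper_force: 45.0
```

carry_out:
  moves:
    - {"yaw": 0, "jaw": 0.01, "dx": 0, "dy": 0, "dz": -0.022}
    - {"yaw": 0, "jaw": 0.01, "dx": 0, "dy": 0, "dz": -0.021}
    - {"yaw": 0.14, "jaw": 0.01, "dx": 0, "dy": 0, "dz": 0}
    - {"yaw": 0, "jaw": 0.01, "dx": 0.04, "dy": 0.007, "dz": 0}
    - {"yaw": 0, "jaw": 0.01, "dx": 0.04, "dy": 0.007, "dz": 0}
    - {"yaw": 0, "jaw": 0.01, "dx": 0.04, "dy": 0.007, "dz": 0}
    - {"yaw": 0, "jaw": 0.01, "dx": 0.04, "dy": 0.007, "dz": 0}
    - {"yaw": 0, "jaw": 0.01, "dx": 0.034, "dy": 0.003, "dz": 0}

```text
t: 5.62
tool_pos: [0.5514, -0.104, 0.0564]
orientation: [2.139, 2.3, 0.001]
force: [0.6, 0.2, -0.5]
opening: 0.0253
gripper_force: 45.0
```

carry_out:
  moves:
    - {"yaw": 0, "jaw": 0.01, "dx": 0, "dy": 0, "dz": 0}
    - {"yaw": 0, "jaw": 0.01, "dx": 0, "dy": 0, "dz": 0}

```text
t: 5.88
tool_pos: [0.5512, -0.1059, 0.0561]
orientation: [2.139, 2.3, 0.0]
force: [0.2, 0.1, -1.1]
opening: 0.0258
gripper_force: 45.0
```

```bash
python3 - <<'E'
from h import *
K,V,m=model("wrist"); s=read_state(); im=snap("wrist","w4"); np.savez("pics/w4.npz",K=K,V=V); snap("side","s4"); t=snap("top","t4")
print(s['t'],s['tool_pos'].round(4),s['orientation'],s['force'])
a=im[0:240,200:520]; b=np.load("pics/s4.npy")[150:300,200:400]
o=np.zeros((600,640,3),np.uint8); a2=cv2.resize(a,(480,360));b2=cv2.resize(b,(320,240)); o[:360,:480]=a2;o[360:,:320]=b2; c2=cv2.resize(t[225:330,170:310],(320,240));o[360:,320:]=c2
cv2.imwrite("pics/c4.png",o[:,:,::-1])
E
```

```text
5.875 [ 0.5512 -0.1059  0.0561] [2.13892899e+00 2.29983606e+00 7.91932173e-05] [ 0.24145639  0.0705138  -1.05724655]
```

View pics/c4.png

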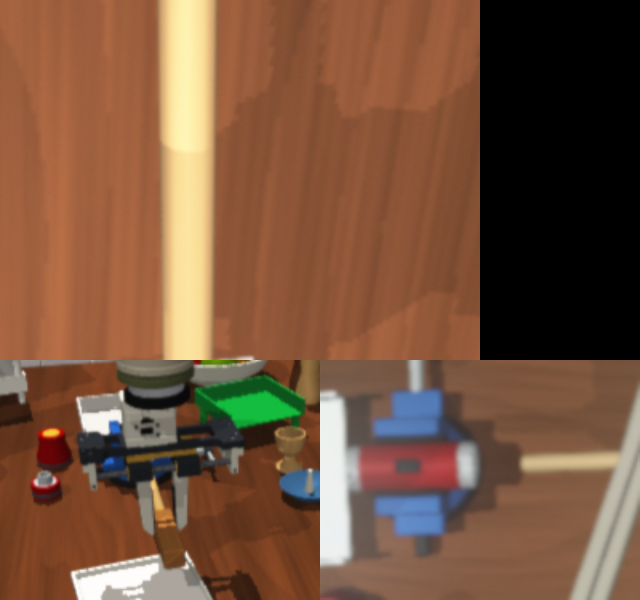

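The top view (lower-right panel) shows the rod tip about 20 px short of the tail ring, nearly in line with it. Next I'll measure the offset and the rod's pitch.

```bash
cat > rod.py <<'E'
from h import *
def top_rod(t,z=.06):
    T=model("top"); hsv=cv2.cvtColor(t,cv2.COLOR_RGB2HSV).astype(int)
    H,S,V=hsv[...,0],hsv[...,1],hsv[...,2]
    red=((H<8)|(H>165))&(S>110)&(V>50); P=[]
    for c in range(190,231,2):
        r=np.flatnonzero(red[255:290,c])+255
        if len(r)>10: P.append(onz(T,c,(r[0]+r[-1])/2,.062)[:2])
    P=np.array(P);kb=np.polyfit(P[:,1],P[:,0],1)
    rod=(H>14)&(H<26)&(V>130)
    D=[];cs=[]
    for c in range(236,320):
        w=np.flatnonzero(rod[258:284,c])+258
        if 3<=len(w)<=10: D.append(onz(T,c,w.mean(),z)[:2]); cs.append(c)
    D=np.array(D);kd=np.polyfit(D[:,1],D[:,0],1)
    print("barrel slope",np.degrees(np.arctan(kb[0])),"rod slope",np.degrees(np.arctan(kd[0])),"cols",cs[0],cs[-1],"tip y",D[0])
    for y in (.05,.08,.11,.2): print(y,"rod-barrel x mm",1000*(np.polyval(kd,y)-np.polyval(kb,y)))
E
python3 - <<'E'
from rod import *
top_rod(np.load("pics/t4.npy"))
d=np.load("pics/w4.npz"); M=(d["K"],d["V"]); im=np.load("pics/w4.npy")
hsv=cv2.cvtColor(im,cv2.COLOR_RGB2HSV).astype(int)
g=im.astype(int)[...,1]
for r in range(5,200,20):
    gr=np.abs(np.diff(g[r,280:370].astype(float))); 
    m=(g[r,280:370]>110); c=np.flatnonzero(m)+280
    row=g[r].astype(float); bg=np.median(row[355:365]);bl=np.median(row[285:295]);pk=np.median(row[c[0]+5:c[-1]-5])
    def cross(i0,step,b):
        th=(b+pk)/2;i=i0
        while row[i]<th:i+=step
        return i-step*(row[i]-th)/(row[i]-row[i-step])
    L=cross(290,1,bl);R=cross(362,-1,bg)
    c0,a=ray(M,L,r);_,b=ray(M,R,r);a/=np.linalg.norm(a);b/=np.linalg.norm(b)
    th=np.arccos(a@b)/2;dist=.008/np.sin(th);e=a+b;e/=np.linalg.norm(e);print(r,round(L,1),round(R,1),((c0+e*dist)*1000).round(1))
E
```

```text
barrel slope -2.9061537168551794 rod slope -5.645947989939238 cols 258 319 tip y [0.537784   0.06630181]
0.05 rod-barrel x mm 0.41065247878846467
0.08 rod-barrel x mm -1.0321999580992225
0.11 rod-barrel x mm -2.4750523949871317
0.2 rod-barrel x mm -6.803609705650415
5 307.3 341.7 [542.3  28.5  33.6]
25 307.3 341.5 [542.8  19.8  35.2]
45 307.5 341.2 [543.4  11.4  35.1]
65 307.5 341.1 [544.1   2.3  37.1]
85 307.7 341.2 [544.8  -6.7  38.8]
105 309.7 341.3 [545.9 -14.9  30.5]
125 309.8 341.1 [546.6 -24.6  31.4]
145 309.7 340.6 [547.2 -34.4  32. ]
165 309.8 340.4 [547.9 -44.5  32.4]
185 310.0 340.3 [548.7 -54.8  33.4]
```

```bash
python3 - <<'E'
from h import *
S=model("side"); im=np.load("pics/s4.npy"); g=im[...,1].astype(float)
u=np.array([-.0715,.9974,0]); n=np.array([.9974,.0715,0]); o=np.array([.5512,-.1065,.060])
for pit in (0,.1):
    for nm,a,b,z in (("butt topL",-.075,-.013,.013),("butt topR",-.075,.013,.013),("butt botL",-.075,-.013,-.013),("butt botR",-.075,.013,-.013),("shoulder top",.025,0,.013)):
        print(pit,nm,proj(S,o+u*a+n*b+np.array([0,0,z-pit*a])).round(1))
cv2.imwrite("pics/c5.png",cv2.resize(im[225:290,270:340],None,fx=8,fy=8,interpolation=cv2.INTER_NEAREST)[:,:,::-1])
d=np.load("pics/w3.npz"); M=(d["K"],d["V"]); im=np.load("pics/w3.npy"); g=im.astype(int)[...,2]
for r in range(5,200,20):
    row=g[r].astype(float);bl=np.median(row[295:305]);bg=np.median(row[350:360]);pk=np.median(row[322:332])
    def cross(i,step,b):
        th=(b+pk)/2
        while row[i]>th:i+=step
        return i-step*(row[i]-th)/(row[i]-row[i-step])
    L=cross(300,1,bl);R=cross(355,-1,bg)
    c0,a=ray(M,L,r);_,b=ray(M,R,r);a/=np.linalg.norm(a);b/=np.linalg.norm(b)
    th=np.arccos(a@b)/2;dist=.008/np.sin(th);e=a+b;e/=np.linalg.norm(e);print(r,round(L,1),round(R,1),((c0+e*dist)*1000).round(1))
E
```

```text
0 butt topL [302.  269.2]
0 butt topR [315.9 267.3]
0 butt botL [302.7 280.8]
0 butt botR [316.4 278.9]
0 shoulder top [300.5 241.9]
0.1 butt topL [301.8 265.7]
0.1 butt topR [315.8 263.9]
0.1 butt botL [302.5 277.5]
0.1 butt botR [316.2 275.6]
0.1 shoulder top [300.5 243. ]
5 314.3 340.8 [ 501.1 -152.1   17.8]
25 314.6 340.7 [ 503.4 -162.4   17.1]
45 314.6 340.6 [ 505.7 -173.6   18.8]
65 314.6 340.3 [ 508.1 -184.8   19.6]
85 315.1 339.8 [ 510.3 -195.3   13.7]
105 314.4 339.8 [ 512.9 -208.2   23.9]
125 314.5 339.8 [ 515.4 -220.    25.6]
145 315.1 339.3 [ 518.1 -232.    19. ]
165 315.2 338.9 [ 520.7 -244.8   17.5]
185 315.1 338.9 [ 523.4 -257.5   21.2]
```

View pics/c5.png

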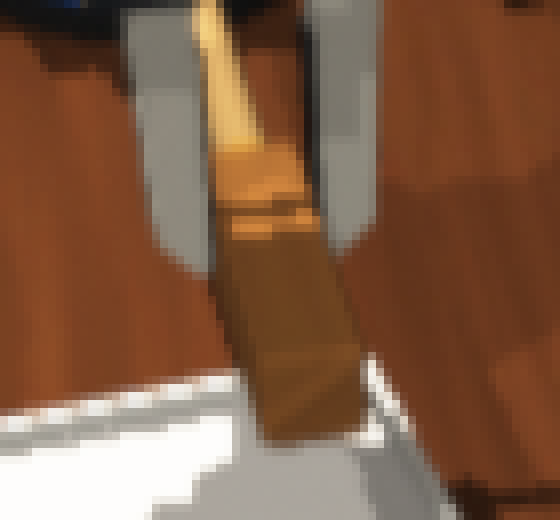

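The side crop shows the butt at the rows predicted for a level dowel, with its top edge at about row 269. The rod is in line with the bore within about 1 mm, so I start the insertion.

carry_out:
  moves:
    - {"yaw": 0, "jaw": 0.01, "dx": 0.01, "dy": 0, "dz": 0}
    - {"yaw": 0, "jaw": 0.01, "dx": 0.01, "dy": 0, "dz": 0}
    - {"yaw": 0, "jaw": 0.01, "dx": 0.01, "dy": 0, "dz": 0}
    - {"yaw": 0, "jaw": 0.01, "dx": 0.008, "dy": 0, "dz": 0}
    - {"yaw": 0, "jaw": 0.01, "dx": 0.006, "dy": 0, "dz": 0}
    - {"yaw": 0, "jaw": 0.01, "dx": 0.005, "dy": 0, "dz": 0}
    - {"yaw": 0, "jaw": 0.01, "dx": 0.004, "dy": 0, "dz": 0}
    - {"yaw": 0, "jaw": 0.01, "dx": 0, "dy": 0, "dz": 0}

```text
t: 7.02
tool_pos: [0.5471, -0.0525, 0.0556]
orientation: [-2.14, -2.3, 0.0]
force: [-0.2, -0.1, -0.6]
opening: 0.0254
gripper_force: 45.0
```

```bash
python3 - <<'E'
from rod import *
s=read_state(); t=snap("top","t5"); print(s['t'],s['tool_pos'].round(4),s['force'].round(2),s['wrist_torque'].round(2))
top_rod(t)
E
```

```text
7.025 [ 0.5471 -0.0525  0.0556] [-0.19 -0.09 -0.58] [-0.03  0.06  0.05]
barrel slope -3.509833029877458 rod slope -10.312932237552845 cols 236 281 tip y [0.53143179 0.11020228]
0.05 rod-barrel x mm 3.746885955818624
0.08 rod-barrel x mm 0.12801321469979587
0.11 rod-barrel x mm -3.4908595264190323
0.2 rod-barrel x mm -14.347477749775406
```

carry_out:
  moves:
    - {"yaw": 0, "jaw": 0.01, "dx": 0.004, "dy": 0, "dz": 0}
    - {"yaw": 0, "jaw": 0.01, "dx": 0.004, "dy": 0, "dz": 0}
    - {"yaw": 0, "jaw": 0.01, "dx": 0.004, "dy": 0, "dz": 0}
    - {"yaw": 0, "jaw": 0.01, "dx": 0.004, "dy": 0, "dz": 0}
    - {"yaw": 0, "jaw": 0.01, "dx": 0.004, "dy": 0, "dz": 0}

```text
t: 7.7
tool_pos: [0.5461, -0.0341, 0.056]
orientation: [2.138, 2.298, -0.003]
force: [1.5, -12.5, 0.2]
opening: 0.0255
gripper_force: 45.0
```

carry_out:
  moves:
    - {"yaw": 0, "jaw": 0.01, "dx": 0.004, "dy": 0, "dz": 0}
    - {"yaw": 0, "jaw": 0.01, "dx": 0.004, "dy": 0, "dz": 0}
    - {"yaw": 0, "jaw": 0.01, "dx": 0.004, "dy": 0, "dz": 0}
    - {"yaw": 0, "jaw": 0.01, "dx": 0.004, "dy": 0, "dz": 0}
    - {"yaw": 0, "jaw": 0.01, "dx": 0.004, "dy": 0, "dz": 0}

```text
t: 8.32
tool_pos: [0.5449, -0.015, 0.0562]
orientation: [2.138, 2.297, -0.003]
force: [0.1, -11.9, 0.2]
opening: 0.0257
gripper_force: 45.0
```

carry_out:
  moves:
    - {"yaw": 0, "jaw": 0.01, "dx": 0.005, "dy": 0, "dz": 0}
    - {"yaw": 0, "jaw": 0.01, "dx": 0.005, "dy": 0, "dz": 0}
    - {"yaw": 0, "jaw": 0.01, "dx": 0.005, "dy": 0, "dz": 0}
    - {"yaw": 0, "jaw": 0.01, "dx": 0.005, "dy": 0, "dz": 0}
    - {"yaw": 0, "jaw": 0.01, "dx": 0.005, "dy": 0, "dz": 0}
    - {"yaw": 0, "jaw": 0.01, "dx": 0.005, "dy": 0, "dz": 0}
    - {"yaw": 0, "jaw": 0.01, "dx": 0.005, "dy": 0, "dz": 0}

```text
t: 9.2
tool_pos: [0.5423, 0.02, 0.0561]
orientation: [2.138, 2.297, -0.003]
force: [1.0, -11.7, -0.1]
opening: 0.0258
gripper_force: 45.0
```

```bash
python3 - <<'E'
from h import *
s=read_state(); t=snap("top","t6"); w=snap("wrist","w6"); print(s['t'],s['tool_pos'].round(4),s['force'].round(2))
o=np.vstack([cv2.resize(t[225:325,90:310],(660,300),interpolation=2),cv2.resize(w[0:160,180:532],(660,300))])
cv2.imwrite("pics/c6.png",o[:,:,::-1])
E
```

```text
9.2 [0.5423 0.02   0.0561] [  0.97 -11.68  -0.08]
```

View pics/c6.png

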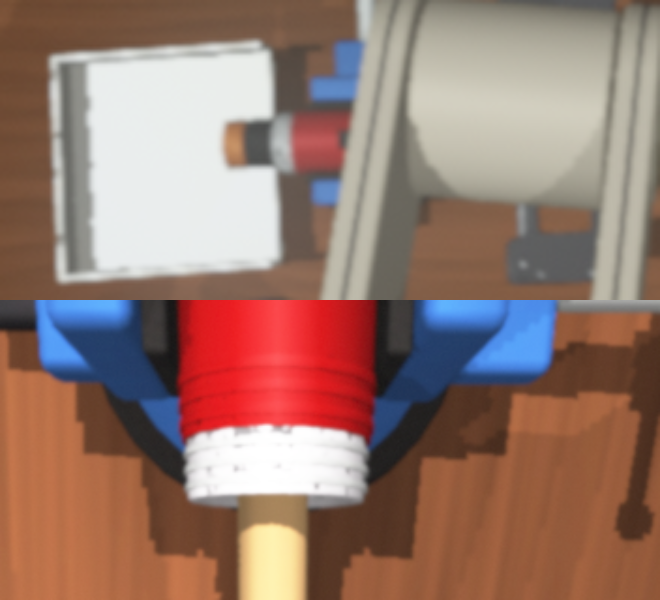

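The picture shows the battery sticking out about 16 px (~32 mm) at (168,273) in line with the bore, and the rod centred in the tail mouth. Pushing on gently.

carry_out:
  moves:
    - {"yaw": 0, "jaw": 0.01, "dx": 0.004, "dy": 0, "dz": 0}
    - {"yaw": 0, "jaw": 0.01, "dx": 0.004, "dy": 0, "dz": 0}
    - {"yaw": 0, "jaw": 0.01, "dx": 0.004, "dy": 0, "dz": 0}
    - {"yaw": 0, "jaw": 0.01, "dx": 0.004, "dy": 0, "dz": 0}
    - {"yaw": 0, "jaw": 0.01, "dx": 0.004, "dy": 0, "dz": 0}
    - {"yaw": 0, "jaw": 0.01, "dx": 0.003, "dy": 0, "dz": 0}
    - {"yaw": 0, "jaw": 0.01, "dx": 0.003, "dy": 0, "dz": 0}
    - {"yaw": 0, "jaw": 0.01, "dx": 0.003, "dy": 0, "dz": 0}

```text
t: 10.3
tool_pos: [0.5396, 0.0514, 0.0556]
orientation: [-2.14, -2.3, 0.0]
force: [0.3, -1.1, -1.3]
opening: 0.0253
gripper_force: 45.0
```

```bash
cat > cell.py <<'E'
from h import *
def cell(f):
    s=read_state(); t=snap("top",f); T=model("top"); print(s['t'],s['tool_pos'].round(4),s['force'].round(2))
    hsv=cv2.cvtColor(t,cv2.COLOR_RGB2HSV).astype(int); H,S,V=hsv[...,0],hsv[...,1],hsv[...,2]
    b=slice(244,310),slice(118,181)
    cu=(H>5)&(H<20)&(S>90)&(V>60); dk=(V<75)
    for n,m in(("copper",cu),("dark",dk)):
        y,x=np.nonzero(m[b]); x=x+118;y=y+244
        if len(x): print(n,len(x),"cols",x.min(),x.max(),"rows",y.min(),y.max(),"xy",onz(T,x.mean(),y.mean(),.06)[:2].round(4),"ends y",onz(T,x.min(),y.mean(),.06)[1].round(4),onz(T,x.max(),y.mean(),.06)[1].round(4))
E
python3 -c "from cell import *; cell('t7')"
```

```text
10.3 [0.5396 0.0514 0.0556] [ 0.34 -1.08 -1.29]
copper 72 cols 150 155 rows 268 280 xy [0.5226 0.2768] ends y 0.2822 0.2722
```

carry_out:
  moves:
    - {"yaw": 0, "jaw": 0.01, "dx": 0.003, "dy": 0, "dz": 0}
    - {"yaw": 0, "jaw": 0.01, "dx": 0.003, "dy": 0, "dz": 0}
    - {"yaw": 0, "jaw": 0.01, "dx": 0.003, "dy": 0, "dz": 0}
    - {"yaw": 0, "jaw": 0.01, "dx": 0.003, "dy": 0, "dz": 0}
    - {"yaw": 0, "jaw": 0.01, "dx": 0.003, "dy": 0, "dz": 0}
    - {"yaw": 0, "jaw": 0.01, "dx": 0, "dy": 0, "dz": 0}

```text
t: 11.1
tool_pos: [0.5385, 0.0664, 0.0556]
orientation: [-2.14, -2.3, -0.0]
force: [0.9, -1.3, -0.9]
opening: 0.0257
gripper_force: 45.0
```

```bash
python3 - <<'E'
from cell import *
cell('t8'); t=np.load("pics/t8.npy"); cv2.imwrite("pics/c8.png",cv2.resize(t[225:325,90:250],(800,500),interpolation=2)[:,:,::-1])
E
```

```text
11.1 [0.5385 0.0664 0.0556] [ 0.88 -1.28 -0.91]
copper 76 cols 142 148 rows 268 280 xy [0.5218 0.2917] ends y 0.2982 0.2862
dark 5 cols 151 154 rows 268 269 xy [0.5327 0.2784] ends y 0.2808 0.2748
```

View pics/c8.png

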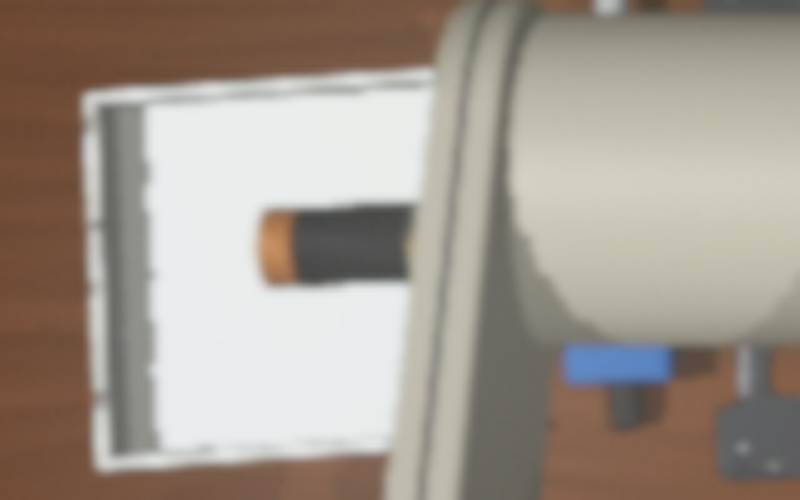

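The battery lies fully out on the tray: crop columns 260–408, about 60 mm, with the rod tip just behind it. I'll withdraw the dowel straight back.

carry_out:
  moves:
    - {"yaw": 0, "jaw": 0.01, "dx": -0.01, "dy": 0, "dz": 0}
    - {"yaw": 0, "jaw": 0.01, "dx": -0.02, "dy": 0, "dz": 0}
    - {"yaw": 0, "jaw": 0.01, "dx": -0.025, "dy": 0, "dz": 0}
    - {"yaw": 0, "jaw": 0.01, "dx": -0.025, "dy": 0, "dz": 0}
    - {"yaw": 0, "jaw": 0.01, "dx": -0.025, "dy": 0, "dz": 0}
    - {"yaw": 0, "jaw": 0.01, "dx": -0.025, "dy": 0, "dz": 0}
    - {"yaw": 0, "jaw": 0.01, "dx": -0.025, "dy": 0, "dz": 0}
    - {"yaw": 0, "jaw": 0.01, "dx": -0.025, "dy": 0, "dz": 0}

```text
t: 12.15
tool_pos: [0.5512, -0.1159, 0.0557]
orientation: [2.141, 2.299, -0.0]
force: [0.5, -0.6, -1.2]
opening: 0.0256
gripper_force: 45.0
```

carry_out:
  moves:
    - {"yaw": 0, "jaw": 0.01, "dx": -0.0375, "dy": -0.006, "dz": 0}
    - {"yaw": 0, "jaw": 0.01, "dx": -0.0375, "dy": -0.006, "dz": 0}
    - {"yaw": 0, "jaw": 0.01, "dx": -0.0375, "dy": -0.006, "dz": 0}
    - {"yaw": 0, "jaw": 0.01, "dx": -0.0375, "dy": -0.006, "dz": 0}
    - {"yaw": 0, "jaw": 0.01, "dx": -0.0375, "dy": -0.007, "dz": 0}
    - {"yaw": -0.07, "jaw": 0.01, "dx": 0, "dy": 0, "dz": 0}
    - {"yaw": -0.07, "jaw": 0.01, "dx": 0, "dy": 0, "dz": 0}
    - {"yaw": 0, "jaw": 0.01, "dx": 0, "dy": 0, "dz": 0}

```text
t: 13.15
tool_pos: [0.5332, -0.3041, 0.0555]
orientation: [-1.976, -2.442, 0.0]
force: [0.2, -0.3, -1.3]
opening: 0.0257
gripper_force: 45.0
```

```bash
python3 - <<'E'
from cell import *
cell('t9'); t=np.load("pics/t9.npy"); K,V,m=model("wrist"); w=snap("wrist","w9"); s=read_state(); print(s['orientation'])
cv2.imwrite("pics/c9.png",np.vstack([cv2.resize(t[225:345,90:490],(800,240),interpolation=2),cv2.resize(w[0:300,120:520],(400,300))[:, :].repeat(2,1)])[:,:,::-1])
E
```

```text
13.15 [ 0.5332 -0.3041  0.0555] [ 0.17 -0.31 -1.32]
copper 75 cols 142 148 rows 268 280 xy [0.5218 0.2918] ends y 0.2982 0.2862
dark 2 cols 151 152 rows 269 269 xy [0.5323 0.2798] ends y 0.2808 0.2788
[-1.97680252e+00 -2.44163514e+00  2.15994212e-04]
```

View pics/c9.png

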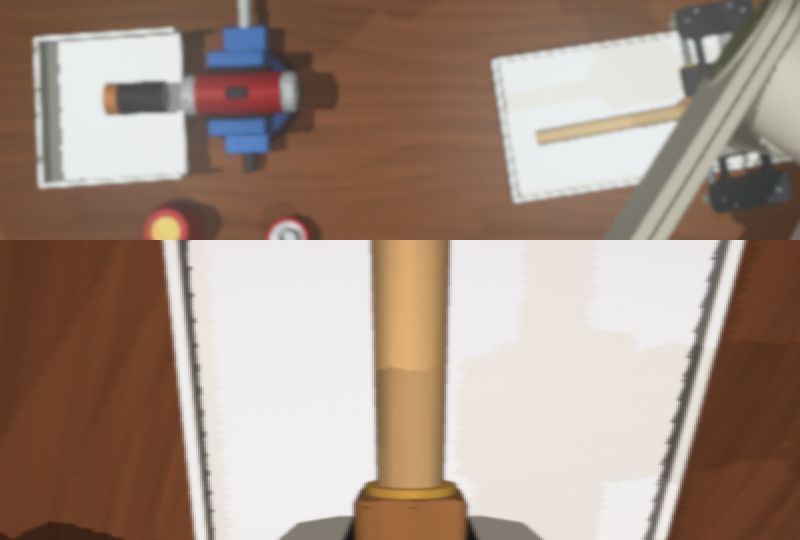

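The battery rests on the catch tray at (147,274), and the dowel is centred over the long tray. Lowering and releasing.

carry_out:
  moves:
    - {"yaw": 0, "jaw": 0.01, "dx": 0.006, "dy": 0, "dz": 0.015}
    - {"yaw": 0, "jaw": 0.01, "dx": 0, "dy": 0, "dz": 0.014}
    - {"yaw": 0, "jaw": 0.01, "dx": 0, "dy": 0, "dz": 0.007}
    - {"yaw": 0, "jaw": 0.01, "dx": 0, "dy": 0, "dz": 0.004}
    - {"yaw": 0, "jaw": 0.01, "dx": 0, "dy": 0, "dz": 0.001}
    - {"yaw": 0, "jaw": 0.01, "dx": 0, "dy": 0, "dz": 0}

```text
t: 14.0
tool_pos: [0.5331, -0.2971, 0.015]
orientation: [1.974, 2.444, 0.0]
force: [-0.3, 0.0, -1.6]
opening: 0.026
gripper_force: 45.0
```

carry_out:
  moves:
    - {"yaw": 0, "jaw": 0.01, "dx": 0, "dy": 0, "dz": 0.0015}
    - {"yaw": 0, "jaw": 0.01, "dx": 0, "dy": 0, "dz": 0}
    - {"yaw": 0, "jaw": 0.05, "dx": 0, "dy": 0, "dz": 0}
    - {"yaw": 0, "jaw": 0.05, "dx": 0, "dy": 0, "dz": 0}
    - {"yaw": 0, "jaw": 0.05, "dx": 0, "dy": 0, "dz": 0}
    - {"yaw": 0, "jaw": 0.05, "dx": 0, "dy": 0, "dz": 0}
    - {"yaw": 0, "jaw": 0.05, "dx": 0, "dy": 0, "dz": -0.03}
    - {"yaw": 0, "jaw": 0.05, "dx": 0, "dy": 0, "dz": -0.04}

```text
t: 15.0
tool_pos: [0.5316, -0.2961, 0.0824]
orientation: [-1.972, -2.441, 0.0]
force: [-0.2, -0.2, -0.2]
opening: 0.0502
gripper_force: 0.0
```

carry_out:
  moves:
    - {"yaw": 0, "jaw": 0.05, "dx": 0, "dy": 0, "dz": -0.06}
    - {"yaw": 0, "jaw": 0.05, "dx": -0.06, "dy": -0.03, "dz": -0.03}
    - {"yaw": 0, "jaw": 0.05, "dx": -0.06, "dy": -0.03, "dz": 0}
    - {"yaw": 0, "jaw": 0.05, "dx": -0.05, "dy": -0.03, "dz": 0}
    - {"yaw": 0, "jaw": 0.05, "dx": 0, "dy": 0, "dz": 0}
    - {"yaw": 0, "jaw": 0.05, "dx": 0, "dy": 0, "dz": 0}

```text
t: 15.75
tool_pos: [0.484, -0.4677, 0.1683]
orientation: [-1.975, -2.443, -0.001]
force: [0.0, 0.6, -0.9]
opening: 0.0502
gripper_force: 0.0
```

```bash
python3 - <<'E'
from cell import *
cell('t10'); t=np.load("pics/t10.npy"); T=model("top"); sd=snap("side","s10")
hsv=cv2.cvtColor(t,cv2.COLOR_RGB2HSV).astype(int); H,S,V=hsv[...,0],hsv[...,1],hsv[...,2]
ok=((S>70)&(V>70))[262:303,345:482]; n,l,st,c=cv2.connectedComponentsWithStats(ok.astype(np.uint8)); print(st[1:].tolist())
s0=np.load("pics/side0.npy"); 
for nm,a,b in(("side",s0,sd),("top",np.load("pics/top0.npy"),t)):
    d=(np.abs(a.astype(int)-b).max(2)>60).astype(np.uint8); n,l,st,c=cv2.connectedComponentsWithStats(cv2.morphologyEx(d,cv2.MORPH_OPEN,np.ones((3,3)))); print(nm,[q.tolist() for q in st[1:] if q[4]>40])
def dow(im):
    hs=cv2.cvtColor(im,cv2.COLOR_RGB2HSV).astype(int); m=((hs[...,1]>60))[290:375,285:330]
    y,x=np.nonzero(m); return x.mean()+285,y.mean()+290,y.max()+290
print(dow(s0),dow(sd))
E
```

```text
15.75 [ 0.484  -0.4677  0.1683] [ 0.02  0.57 -0.86]
copper 82 cols 142 148 rows 268 280 xy [0.5221 0.2916] ends y 0.2982 0.2862
dark 266 cols 150 171 rows 267 280 xy [0.5239 0.2624] ends y 0.2823 0.2402
[[10, 5, 118, 29, 802]]
side [[15, 0, 72, 146, 5852], [73, 0, 83, 59, 2570], [185, 0, 133, 54, 5637], [158, 31, 30, 24, 470], [164, 56, 11, 5, 49], [188, 59, 17, 7, 61], [149, 64, 49, 18, 422], [280, 67, 25, 57, 582], [76, 71, 21, 29, 243], [191, 84, 7, 20, 79], [174, 101, 6, 10, 41], [99, 104, 12, 12, 66], [283, 128, 7, 17, 80], [216, 154, 62, 26, 1012], [163, 167, 192, 170, 10375], [217, 192, 35, 24, 514], [255, 204, 6, 10, 55], [180, 212, 12, 5, 51], [112, 216, 57, 59, 1268], [210, 279, 32, 27, 665], [226, 303, 21, 48, 614], [0, 313, 86, 82, 2191], [367, 468, 27, 12, 227]]
top [[613, 253, 27, 26, 491], [542, 260, 43, 55, 828], [141, 265, 40, 18, 604], [539, 281, 11, 14, 110], [604, 280, 19, 10, 106], [449, 285, 191, 195, 10397], [587, 430, 53, 50, 1009]]
(np.float64(304.5460472697637), np.float64(341.4205378973105), np.int64(374)) (np.float64(309.44608399545973), np.float64(348.35414301929626), np.int64(374))
```

```bash
python3 -c "from plant import close_job; print(close_job())"
```

```text
the job is handed in; nothing more can be done
None
```

The job is handed in. On my last look the battery lay fully out on the white catch tray, the dowel was released and lay within the long tray, and the bystanders showed no movement; the handed-in result itself returned no verdict.

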